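# Snap the filter cartridge into its bracket and lock it

## Robot

A 6-joint arm with a two-finger parallel gripper is mounted at the origin on a cart in front of the work surface, level with it; the furniture and walls round the work are solid. World frame = base frame: x ahead of the robot, y to its left, z up, the work surface at z = 0. Lengths are in mm, angles in rad, forces in N, time in s.
With the tool pointing down it reaches from about 350 to 875 mm from the base axis. Payload 4.2 kg.
Tool frame: the origin (TCP) lies on the mounting face of the last link; the fingertips stand 173 mm ahead of it and the grasp point (between the pads) lies 155 mm ahead of it (tcp_to_grasp is the distance from the TCP to the grasp point, in mm); z points along the fingers, y is the direction in which the jaws open and shut (so a half turn about z gives the same grasp; the last joint's range is limited). The gripper opens to 85 mm and grips with 20 to 120 N. Pads are 22 mm wide; open, the fingers measure 114 mm over their backs; the gripper's body (76 mm by 85 mm) begins 54 mm behind the grasp point. The pads swing forward as they close: fully open they stand 13 mm farther back than shut.
Start: joints at [1.492, 0.385, 0.008, 0, -1.194, -0.259], TCP at [207.1, 589.669, 404.712] pointing down, gripper open.
Joint ranges: [-3.14, 3.14], [-1.21, 2.06], [-1.07, 1.41], [-3.16, 2.05], [-2.99, -0.16], [-3.1, 3.1]. Speed limits (rad/s): [2.79, 2.79, 3.14, 3.14, 3.14, 3.14].

## Interface

Orientations are given as a unit quaternion [x, y, z, w].
In Python, from bench import * gives the robot as it stands. The module is installed in compiled form; this text tells all that it offers.
- The arm moves only by the tool apply_moves, never from a script. Its arguments are lists of equal length, an entry for each row: "fingers": the closure, from 0 (fully open) to 1 (shut); "dp": the shift along the world's x, y, z in cm, a list of three; "yaw": the turn about the world's z in degrees. A call has 1 to 10 rows; each row is the pose to reach, as a shift and turn from the pose measured when the call began; what a row does not reach only later rows make up. A row lasts 1/10 s, in which the tool goes at most 50 mm and 8.59 degrees, less where a joint would pass 70% of its speed; a pose out of reach is approached as far as the arm can. A call with a gripper value outside its range is refused whole. The fingers move at their own pace and stop on an object; the grip force is fixed at half the most. Time passes only in rows, so rows that repeat a pose let the fingers close. It gives the time, the measured TCP pose, the force and the opening at its end, in the units of the state.
- read_state(): the state, without advancing time (a new reading comes with each control period).
- get_image(name): name is "side" or "top"; returns a dict with "color" (400x640x3 uint8, blue, green, red), "mtx" (3x3 intrinsics, pixels), "camera_from_world" (4x4, takes a point from world to camera coordinates). Camera axes: x right, y down, z forward; pixel columns grow to the right and rows downward; lengths in mm; the calibration is good to about 2 mm. A picture is of the moment at which its call begins. There is no depth.
- job_done(): hands the job in, once; it reports no verdict.
The state is a dict: "clock": time; "joints": joint angles; "joint_vel": joint speeds; "joint_efforts": joint torques, N m; "position": TCP position; "ee_rot": TCP orientation; "contact_force": force on the tool from outside, world axes, zero at the start; "wrist_torque": the same for the moment, N m; "gripper_width": finger opening in mm.
Only numpy, scipy, OpenCV 4.12 (cv2) and the standard library are available. Lean on these libraries where they do the work, as an engineer would, in place of code of your own. Each camera call takes 0.05 s, during which the arm holds its last target. There are 200 camera calls.

## Task

Fit the filter cartridge into the bracket beside the sink: press it down between the two spring clips until it snaps fully home in both of them, and stop pushing there without forcing it. Then turn the bracket's lock handle a quarter turn to its stop, so that it lies over the end of the cartridge. Leave the small carton, the specimen jar and the petri dish beside the work where they are.

Things in the scene. Friction and masses are not known exactly. Their poses are not given: they have to be found in the camera images.
- cartridge_center (a point): Centre of the loose filter cartridge, on its axis (this frame's y). White round barrel, 30 mm thick, 112 mm long, between two grey eight-sided caps (36 mm across flats, 16 mm long); with a short nipple on each end 160 mm long in all; ends alike; 0.1 to 0.2 kg. It starts lying level on the counter, axis 18 mm up. Grip the barrel at mid-length, across the axis.
- bracket: Grey bracket fixed to the counter in front of the sink, origin on the counter under the middle of its two clips, z up, y along the cartridge's place. Base plate 70 mm (x) by 258 mm (y -135 to +123 mm), 10 mm thick. From y -30 to +30 mm nothing stands on the plate, so fingers holding the barrel's middle can go down there. End stop at y +90 to +100 mm, 54 mm high.
- seat (a point): Where the cartridge's centre lies when fully home: 48 mm above the counter over the bracket's origin, cartridge axis along this frame's y (either way round). The barrel meets the jaws with its centre about 23 mm higher, needs a push of about 10 to 20 N in all to pass, then snaps down and rests on two saddles. Up to 4 mm off along y it still goes in.
- clip_a (a point): Middle of the throat of the clip at the bracket's y = -42 mm, 60 mm above the counter. Each clip is 16 mm wide along y and has a sprung steel jaw on either side: flared to 54 mm wide at the top (71 mm above the counter), 22 mm wide at the throat, closing over the barrel once it is past.
- clip_b (a point): The same for the like clip at the bracket's y = +42 mm.
- keeper (a joint): Angle of the lock handle: 0 = unlocked, pointing along the bracket's +x; 1.571 = locked, at its stop, pointing along the bracket's +y over the end of the cartridge. It turns counter-clockwise seen from above, with light friction (about 1.5 N at the post), and stays where it is left. It starts at or near 0.
- keeper_post (a point): Centre of the upright black thumb post on the free end of the lock handle: 14 mm in diameter, 50 mm from the handle's axis. This point is 99.5 mm above the counter; the post's top is at 111.5 mm and it stands free for 28 mm above the 9 mm thick steel bar, whose top is at 83.5 mm.
- keeper_pivot (a point): Point on the lock handle's vertical axis of rotation, at the height of keeper_post (99.5 mm above the counter), at the bracket's y = -106 mm. The hub is 24 mm in diameter, its top 90 mm above the counter.
- coverslip_box: Bystander: small light carton, 41 x 53 x 22 mm, loose, on the counter in front of the sink's right corner. Origin under its middle.
- jar_a: Bystander: specimen jar, 49 mm in diameter, 68 mm high, loose, standing right of the sink. Origin under its middle.
- petri_b: Bystander: covered petri dish, 88 mm in diameter, 14 mm high, loose, lying at the right of the work. Origin under its middle.
- lab_tap: Fixed tall tap behind the cartridge, right of the sink; keep the arm in front of it. Its upright post (up to 60 mm thick, 390 mm high) stands 0.10 m to the robot's left of this origin; from its top the spout arches to the right, ending 0.12 m right of the origin, 230 mm above the counter. All of it lies beyond x = 0.545 m.

How it is judged:
By the outcome, as a careful person would: the job done as asked, in the order asked, and still so for the second after the job is handed in, with the robot touching nothing.
It also fails if it takes over 54 s, if anything falls off the work surface, if the arm or the gripper's body presses on something with over 40 N, if the wrist force passes 120 N, or if a joint passes its speed limit or range.

## Working session

There is one attempt and no reset: what is moved stays moved. The work goes in short steps, Python scripts to look and compute and a tool call to move; the robot and the scene stay as the last step left them, time stands still between calls to the robot, and variables do not carry over. Pictures are saved under pics/ and viewed, about 8 in all and at most 12, crops included, and the job is handed in when it is done.

Besides the shell and the picture viewer there is one more tool, called after ">>>" as name([rows], argument=value, ...), one row to a line, values as JSON. apply_moves: Moves the arm, as the interface text tells. Its arguments: {"type":"object","properties":{"fingers":{"type":"array","items":{"type":"number"}},"dp":{"type":"array","items":{"type":"array","items":{"type":"number"}}},"yaw":{"type":"array","items":{"type":"number"}}},"required":["fingers","dp","yaw"]}

```bash
mkdir -p pics
cat > h.py <<'E'
from bench import *
import numpy as np, cv2
def ray(im,u,v,z):
    K=im["mtx"];T=np.array(im["camera_from_world"]);R=T[:3,:3];c=-R.T@T[:3,3]
    d=R.T@np.linalg.solve(K,[u,v,1.]);return c+d*(z-c[2])/d[2]
def proj(im,p):
    K=im["mtx"];T=np.array(im["camera_from_world"]);q=K@(T[:3,:3]@np.array(p,float)+T[:3,3]);return q[:2]/q[2]
def crop(im,x0,y0,w,h,s,name):
    cv2.imwrite("pics/"+name,cv2.resize(im["color"][y0:y0+h,x0:x0+w],None,fx=s,fy=s,interpolation=cv2.INTER_CUBIC))
E
python3 - <<'E'
from h import *
import pickle
s=read_state();print(s)
a=get_image("top");b=get_image("side")
pickle.dump((a,b),open("i0.pkl","wb"))
for im in(a,b):
    T=np.array(im["camera_from_world"]);print(im["mtx"],(-T[:3,:3].T@T[:3,3]).round(),T[:3,:3].round(2))
cv2.imwrite("pics/t0.png",a["color"]);cv2.imwrite("pics/s0.png",b["color"])
E
```

```text
{'clock': 0.0, 'joints': array([ 1.49162926e+00,  3.85578281e-01,  6.59741093e-03, -5.32938881e-04,
       -1.19396041e+00, -2.58599856e-01]), 'joint_vel': array([-0.00030946, -0.00095128,  0.0002259 , -0.00167926, -0.00087048,
        0.00030469]), 'joint_efforts': array([-8.55871222e-04, -3.92293167e+01,  1.88402599e+01,  4.18611914e+00,
       -4.65885911e-03,  1.26845510e-06]), 'position': array([207.00725509, 589.50327072, 403.59187449]), 'ee_rot': array([ 9.85755923e-01, -1.68178621e-01, -1.50580983e-04,  1.09035520e-03]), 'contact_force': array([-0.11861902, -0.27703596, -0.51287166]), 'wrist_torque': array([-0.00554803,  0.03561545,  0.04171596]), 'gripper_width': 85.26997848541413}
[[494.38548598   0.         316.40452854]
 [  0.         494.38548598 204.55931653]
 [  0.           0.           1.        ]] [-153.  134. 1761.] [[-0.29 -0.96 -0.  ]
 [-0.88  0.27 -0.38]
 [ 0.37 -0.11 -0.92]]
[[472.36045543   0.         320.73905859]
 [  0.         472.36045543 199.56081434]
 [  0.           0.           1.        ]] [ 301. 1018. 1022.] [[-0.98 -0.18 -0.  ]
 [-0.12  0.65 -0.76]
 [ 0.14 -0.74 -0.66]]
```

View pics/t0.png

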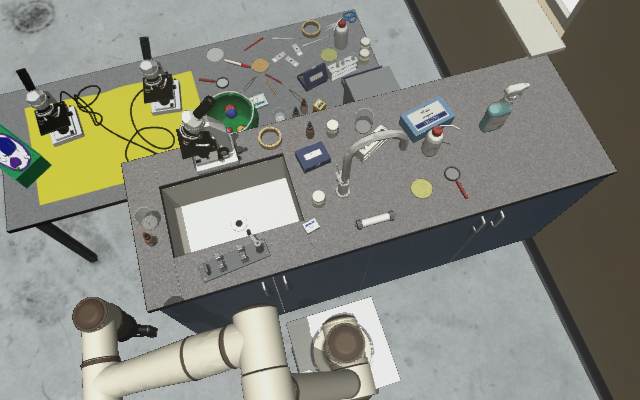

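View pics/s0.png

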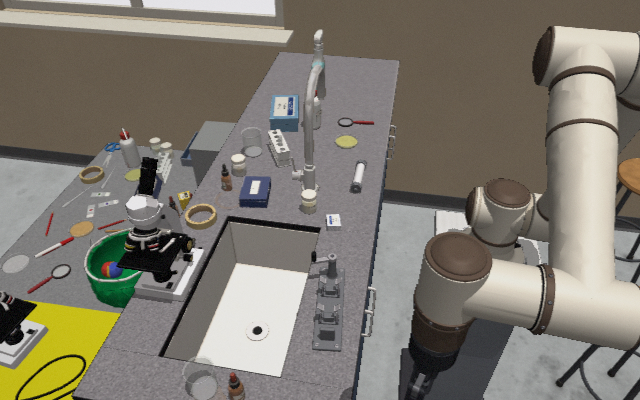

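The top view shows the cartridge around (375,220) and the bracket at (235,260), with its handle at the right end near (256,240). In the side view the cartridge is at (359,176) and the bracket at (328,305). I'll enlarge both.

Run:
```python
from h import *
import pickle
a,b=pickle.load(open("i0.pkl","rb"))
f=lambda im,x,y,w,h,s:cv2.resize(im["color"][y:y+h,x:x+w],None,fx=s,fy=s,interpolation=cv2.INTER_CUBIC)
A=f(a,190,220,90,65,8.);cv2.imwrite("pics/c1.png",A)
B=f(a,345,200,60,40,6.);C=f(b,340,150,40,50,6.);D=f(b,300,240,60,120,5.)
o=np.zeros((600,760,3),np.uint8);o[:240,:360]=B;o[260:560,:240]=C;o[:600,400:700]=D
cv2.imwrite("pics/c2.png",o)
```

```text
(no output)
```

View pics/c1.png

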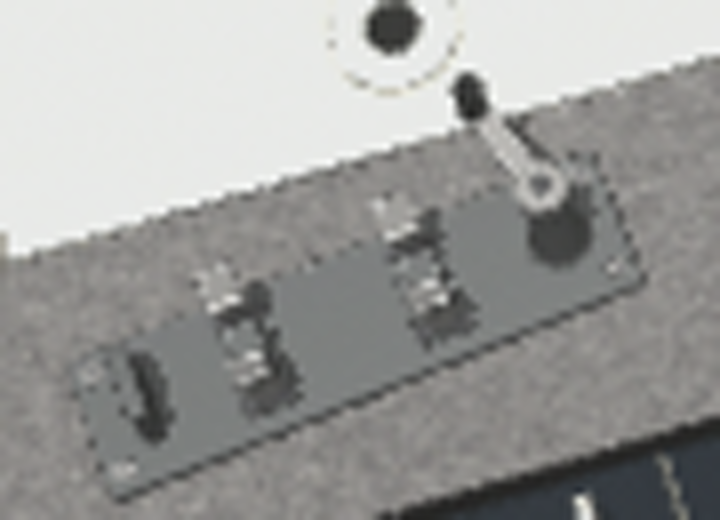

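View pics/c2.png

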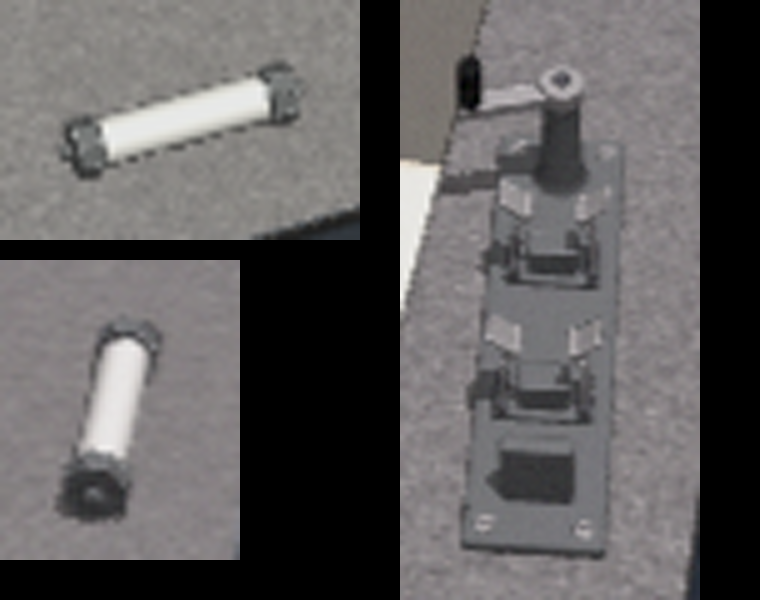

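The enlarged pictures show plate corners, jaw tabs, hub and post clearly enough for a joint fit of the bracket. The cartridge barrel runs from (105,140) to (268,97) in the top crop.

Run:
```python
from h import *
import pickle
from scipy.optimize import least_squares
a,b=pickle.load(open("i0.pkl","rb"))
px=lambda u,v,x0,y0,s:np.array([x0+(u+.5)/s-.5,y0+(v+.5)/s-.5])
A=lambda u,v:px(u,v,190,220,8);D=lambda u,v:px(u-400,v,300,240,5)
B=lambda u,v:px(u,v,345,200,6);C=lambda u,v:px(u,v-260,340,150,6)
obs=[(a,A(75,368),(35,123,10)),(a,A(118,492),(-35,123,10)),(a,A(645,282),(-35,-135,10)),(a,A(597,155),(35,-135,10)),
(a,A(412,253),(0,-42,66)),(a,A(233,327),(0,42,66)),(a,A(542,185),(0,-106,90)),
(b,D(464,541),(35,123,10)),(b,D(605,546),(-35,123,10)),(b,D(625,143),(-35,-135,10)),(b,D(500,140),(35,-135,10)),
(b,D(552,202),(0,-42,66)),(b,D(544,337),(0,42,66)),(b,D(561,80),(0,-106,90)),
(a,A(470,97),'k'),(b,D(469,84),'k')]
def W(p,q):
    if isinstance(q,str): q=(50*np.cos(p[3]),-106+50*np.sin(p[3]),99.5)
    c,s=np.cos(p[2]),np.sin(p[2]);return np.array([p[0]+c*q[0]-s*q[1],p[1]+s*q[0]+c*q[1],q[2]])
f=lambda p:np.concatenate([proj(i,W(p,q))-o for i,o,q in obs])
r=least_squares(f,[480,200,0,0],loss='soft_l1',x_scale=[100,100,1,1]);print(r.x,r.fun.reshape(-1,2).round(2).tolist())
p=r.x
for n,q in(('seat',(0,0,48)),('piv',(0,-106,99.5)),('post','k')):print(n,W(p,q))
for sel,n in((a,'top'),(b,'side')):
  g=lambda p:np.concatenate([proj(i,W(p,q))-o for i,o,q in obs if i is sel]);print(n,least_squares(g,p,x_scale=[100,100,1,1]).x)
# cartridge
o2=[(a,B(105,140),56),(a,B(268,97),-56),(b,C(103,455),56),(b,C(125,343),-56),(a,B(78,147),76),(a,B(284,92),-76)]
g=lambda p:np.concatenate([proj(i,(p[0]-np.sin(p[2])*l,p[1]+np.cos(p[2])*l,18))-o for i,o,l in o2])
r=least_squares(g,[460,0,0],x_scale=[100,100,1]);print(r.x,r.fun.reshape(-1,2).round(2).tolist())
for sel,n in((a,'top'),(b,'side')):
  g=lambda p:np.concatenate([proj(i,(p[0]-np.sin(p[2])*l,p[1]+np.cos(p[2])*l,18))-o for i,o,l in o2 if i is sel]);print(n,least_squares(g,r.x,x_scale=[100,100,1]).x)
q=read_state()["ee_rot"]
from scipy.spatial.transform import Rotation as R
print(R.from_quat(q).as_matrix().round(3))
# overlay objects: bystanders
print('box',ray(a,311,226,22),ray(b,333,222,22))
```

```text
[4.19040058e+02 2.84729388e+02 1.11421913e-01 3.15794773e-01] [[-1.25, -1.22], [-0.53, 0.58], [0.31, -0.65], [-0.55, -1.35], [0.21, -0.21], [0.32, -0.39], [-0.04, -0.61], [-0.41, 0.36], [0.55, 1.19], [0.26, -0.5], [0.35, -1.21], [0.69, 0.14], [0.33, -0.0], [0.35, -0.19], [-0.18, -0.46], [0.33, 0.02]]
seat [419.04005766 284.72938773  48.        ]
piv [430.82635755 179.38669394  99.5       ]
post [476.33248304 200.10365663  99.5       ]
top [4.17036681e+02 2.84513520e+02 1.06593802e-01 3.17321615e-01]
side [4.19779154e+02 2.84694949e+02 1.14812921e-01 3.15982167e-01]
[ 4.12817393e+02 -2.69165588e+02 -9.37801236e-03] [[-0.16, 0.04], [0.8, -0.73], [-0.4, 2.95], [0.26, 1.94], [-0.72, 0.3], [3.12, -1.31]]
top [ 4.12122316e+02 -2.65885118e+02 -1.81971432e-02]
side [ 4.14315985e+02 -2.82984465e+02  7.60072685e-03]
[[ 0.943 -0.332 -0.001]
 [-0.332 -0.943 -0.002]
 [ 0.     0.002 -1.   ]]
box [456.58942089 -26.53241407  22.        ] [460.43200747 -17.71549809  22.        ]
```

The bracket fit is consistent between views: origin (419,285), yaw 6.4°, handle at about 18°. The cartridge is near (413,-265), yaw about -1°. The side view read short along the axis because the barrel's visible edge is at z≈33; corrected for that, it agrees. Moving off.

>>> apply_moves([
  [22,-40,-6],
  [22,-40,-6],
  [22,-40,-6],
  [22,-40,-6],
  [22,-40,-6],
  [22,-40,-6],
  [22,-40,-6],
  [22,-40,-6],
  [22,-40,-6],
  [22,-40,-6],
], fingers=[0,0,0,0,0,0,0,0,0,0], yaw=[-8,-16,-24,-32,-40,-48,-56,-64,-71.5,-71.5])

```text
clock: 1.1
position: [427.7, 185.8, 342.6]
ee_rot: [-0.699, 0.715, 0.001, -0.002]
contact_force: [-0.3, -0.3, -0.6]
gripper_width: 85.6
```

>>> apply_moves([
  [-1.5,-45,-8],
  [-1.5,-45,-8],
  [-1.5,-45,-8],
  [-1.5,-45,-8],
  [-1.5,-45,-8],
  [-1.5,-45,-8],
  [-1.5,-45,-8],
  [-1.5,-45,-8],
  [-1.5,-45,-8],
  [-1.5,-45,-8],
], fingers=[0,0,0,0,0,0,0,0,0,0], yaw=[0,0,0,0,0,0,0,0,0,0])

```text
clock: 2.1
position: [412.3, -267.5, 261.3]
ee_rot: [-0.698, 0.716, 0.001, -0.003]
contact_force: [-1.1, 0.1, -0.9]
gripper_width: 85.2
```

Run:
```python
from h import *
s=read_state();print(s["position"],s["joints"])
a=get_image("top");b=get_image("side")
f=lambda im,x,y,w,h,s:cv2.resize(im["color"][y:y+h,x:x+w],None,fx=s,fy=s,interpolation=cv2.INTER_CUBIC)
p=s["position"]
for im in(a,b):print(proj(im,(p[0],p[1],p[2]-173)),proj(im,(413,-264,18)))
o=np.zeros((600,800,3),np.uint8);o[:500,:390]=f(a,335,170,78,100,5.);o[:600,400:800]=f(b,320,120,80,120,5.)
cv2.imwrite("pics/g1.png",o)
```

```text
[ 412.30610333 -267.53408057  261.31510557] [-0.24357403  0.32399611 -0.50512705  0.00475812 -0.74713679  0.21364072]
[377.76042195 212.37250968] [374.72446207 219.30687413]
[359.67210662 158.6797262 ] [358.32943205 175.84825365]
```

View pics/g1.png

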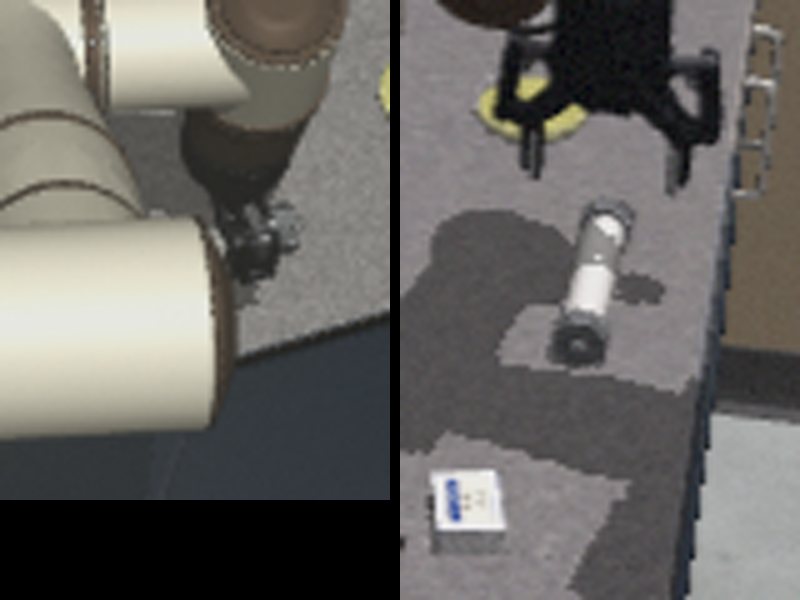

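The side crop shows the open fingers (midpoint about (604,180)) straddling the cartridge line, about 1 px from the prediction. Descending and gripping.

>>> apply_moves([
  [0,0.3,-2],
  [0,0.3,-4.5],
  [0,0.3,-6.5],
  [0,0.3,-7.5],
  [0,0.3,-8],
  [0,0.3,-8.4],
  [0,0.3,-8.6],
  [0,0.3,-8.6],
  [0,0.3,-8.6],
  [0,0.3,-8.6],
], fingers=[0,0,0,0,0,0,0,0,0,0], yaw=[0,0,0,0,0,0,0,0,0,0])

```text
clock: 3.2
position: [412.6, -262.6, 176.2]
ee_rot: [-0.698, 0.716, 0.001, -0.002]
contact_force: [-0.2, -0.2, 0.7]
gripper_width: 85.6
```

>>> apply_moves([
  [0,0,0],
  [0,0,0],
  [0,0,0],
  [0,0,0],
  [0,0,0],
  [0,0,0],
  [0,0,0],
  [0,0,0],
  [0,0,0],
  [0,0,0],
], fingers=[0.3,0.5,0.6,0.7,0.8,0.9,1,1,1,1], yaw=[0,0,0,0,0,0,0,0,0,0])

```text
clock: 4.2
position: [412.8, -262.6, 176.6]
ee_rot: [-0.698, 0.716, 0.001, -0.002]
contact_force: [-0.4, 0.7, 5.5]
gripper_width: 28.3
```

>>> apply_moves([
  [0,0,0.5],
  [0,0,3],
  [0,0,8],
  [0,0,12],
  [0,0,12],
  [0,0,12],
  [0,0,12],
  [0,0,12],
  [0,0,12],
  [0,0,12],
], fingers=[1,1,1,1,1,1,1,1,1,1], yaw=[0,0,0,0,0,0,0,0,0,0])

```text
clock: 5.2
position: [412.7, -262.6, 295.7]
ee_rot: [-0.698, 0.716, 0.002, -0.003]
contact_force: [-0.1, -0.5, -1.3]
gripper_width: 28.3
```

>>> apply_moves([
  [0.6,3,2],
  [0.6,7,2],
  [0.6,12,2],
  [0.6,17,2],
  [0.6,22,2],
  [0.6,27,2],
  [0.6,32,2],
  [0.6,37,2],
  [0.6,42,2],
  [0.6,46,2],
], fingers=[1,1,1,1,1,1,1,1,1,1], yaw=[0,1,2,3,4,5,6,7,7.8,7.8])

```text
clock: 6.2
position: [418.4, 200.1, 315.6]
ee_rot: [0.746, -0.666, -0.001, 0.003]
contact_force: [0.3, 0.6, -1.0]
gripper_width: 28.3
```

>>> apply_moves([
  [0.1,3,0],
  [0.1,6,0],
  [0.1,8,-1],
  [0.1,8.5,-2.5],
  [0.1,8.5,-4],
  [0.1,8.5,-4.5],
  [0.1,8.5,-4.5],
  [0.1,8.5,-4.5],
], fingers=[1,1,1,1,1,1,1,1], yaw=[0,0,0,0,0,0,0,0])

```text
clock: 7.0
position: [419.6, 284.9, 270.8]
ee_rot: [0.746, -0.666, -0.001, 0.003]
contact_force: [-0.5, -0.5, -0.7]
gripper_width: 28.0
```

Run:
```python
from h import *
import pickle
s=read_state();print(s["position"],s["ee_rot"])
a=get_image("top");b=get_image("side");pickle.dump((a,b),open("i1.pkl","wb"))
f=lambda im,x,y,w,h,s:cv2.resize(im["color"][y:y+h,x:x+w],None,fx=s,fy=s,interpolation=cv2.INTER_CUBIC)
o=np.zeros((600,800,3),np.uint8);o[:400,:400]=f(a,180,190,100,100,4.);o[:600,405:765]=f(b,300,240,60,100,6.)
cv2.imwrite("pics/g2.png",o)
```

```text
[419.64859107 284.93232195 270.83225308] [ 0.74592205 -0.66602735 -0.00119058  0.00253804]
```

View pics/g2.png

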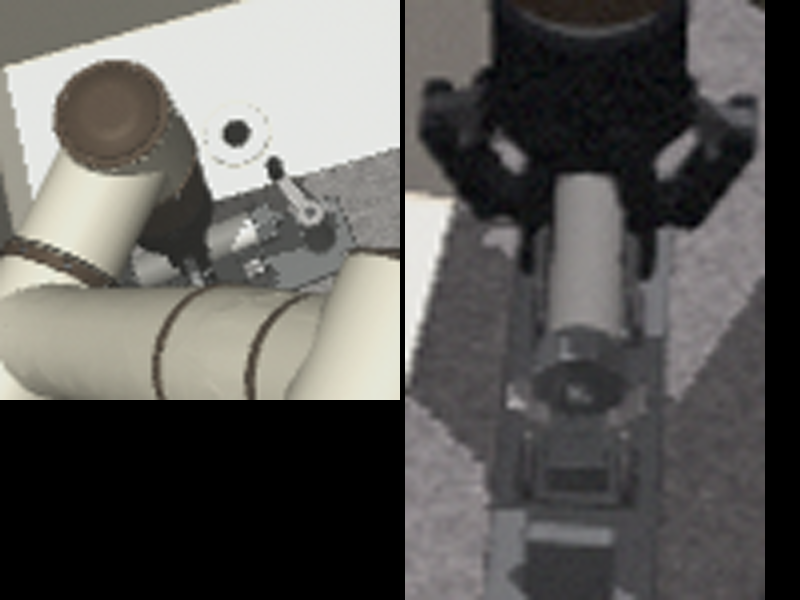

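Side crop: near cap face centred at about (580,388), between the clip_b tabs at (518,395) and (632,410). Top crop: far barrel/cap junction near (250,231). I'll check these against the predictions.

Run:
```python
from h import *
import pickle
a,b=pickle.load(open("i1.pkl","rb"))
P=np.array([419.65,284.93]);t=np.radians(6.5);ax=np.array([-np.sin(t),np.cos(t)])
def S(p):q=proj(b,p);return ((q[0]-300+.5)*6-.5+405,(q[1]-240+.5)*6-.5)
def Tp(p):q=proj(a,p);return ((q[0]-180+.5)*4-.5,(q[1]-190+.5)*4-.5)
for d in(-5,0,5):
  for z in(108,112):
    print(d,z,'face',np.round(S([*(P+ax*(72+d)),z])),'nearJunctionTop',np.round(S([*(P+ax*(56+d)),z+17])),'farJ top',np.round(Tp([*(P+ax*(-56+d)),z])))
c=np.array([419.04,284.73]);t=.1114
for y in(-42,42):
  for x in(-24,24):
    w=[c[0]+np.cos(t)*x-np.sin(t)*y,c[1]+np.sin(t)*x+np.cos(t)*y,67];print(y,x,np.round(S(w)),np.round(Tp(w)))
w=[c[0]-np.sin(t)*90,c[1]+np.cos(t)*90,54];print('stop top',np.round(S(w)))
```

```text
-5 108 face [576. 392.] nearJunctionTop [578. 332.] farJ top [260. 222.]
-5 112 face [576. 386.] nearJunctionTop [578. 326.] farJ top [259. 221.]
0 108 face [575. 403.] nearJunctionTop [577. 343.] farJ top [254. 224.]
0 112 face [575. 397.] nearJunctionTop [578. 336.] farJ top [254. 223.]
5 108 face [574. 414.] nearJunctionTop [577. 353.] farJ top [249. 227.]
5 112 face [574. 407.] nearJunctionTop [577. 347.] farJ top [248. 225.]
-42 -24 [647. 245.] [256. 269.]
-42 24 [536. 239.] [237. 222.]
42 -24 [639. 406.] [166. 306.]
42 24 [521. 400.] [148. 257.]
stop top [572. 522.]
```

Relative to the grip, the cartridge sits about 3 mm towards −y. I'll shift +2.5 mm in y and +1 mm in x, then descend to just above the jaws.

>>> apply_moves([
  [0.1,0.25,0],
  [0.1,0.25,-1],
  [0.1,0.25,-2],
  [0.1,0.25,-3],
  [0.1,0.25,-3.3],
  [0.1,0.25,-3.6],
  [0.1,0.25,-3.8],
  [0.1,0.25,-3.8],
  [0.1,0.25,-3.8],
], fingers=[1,1,1,1,1,1,1,1,1], yaw=[0,0,0,0,0,0,0,0,0])

```text
clock: 8.0
position: [420.8, 287.6, 233.5]
ee_rot: [0.746, -0.666, -0.001, 0.002]
contact_force: [-0.5, 0.3, -2.2]
gripper_width: 28.1
```

>>> apply_moves([
  [0,0,-0.2],
  [0,0,-0.4],
  [0,0,-0.6],
  [0,0,-0.8],
  [0,0,-0.9],
  [0,0,-0.9],
], fingers=[1,1,1,1,1,1], yaw=[0,0,0,0,0,0])

```text
clock: 8.6
position: [420.9, 287.9, 226.2]
ee_rot: [0.746, -0.666, -0.001, 0.001]
contact_force: [-5.2, 0.2, 10.0]
gripper_width: 28.0
```

Contact began about where expected. The −5 N side force says we are slightly too far in +x, so I'll ease back 1 mm and continue.

>>> apply_moves([
  [-0.1,0,0],
  [-0.1,0,-0.1],
  [-0.1,0,-0.2],
  [-0.1,0,-0.3],
  [-0.1,0,-0.4],
  [-0.1,0,-0.4],
], fingers=[1,1,1,1,1,1], yaw=[0,0,0,0,0,0])

```text
clock: 9.2
position: [420.2, 288.6, 224.1]
ee_rot: [0.746, -0.666, -0.001, -0.001]
contact_force: [-3.8, -0.9, 11.6]
gripper_width: 28.1
```

>>> apply_moves([
  [-0.1,-0.1,-0.2],
  [-0.1,-0.1,-0.3],
  [-0.1,-0.1,-0.4],
  [-0.1,-0.1,-0.5],
  [-0.1,-0.1,-0.6],
  [-0.1,-0.1,-0.6],
], fingers=[1,1,1,1,1,1], yaw=[0,0,0,0,0,0])

```text
clock: 9.8
position: [419.7, 288.2, 219.3]
ee_rot: [0.746, -0.665, -0.001, -0.002]
contact_force: [-1.8, -0.0, 6.7]
gripper_width: 28.0
```

>>> apply_moves([
  [0,-0.05,-0.2],
  [0,-0.05,-0.4],
  [0,-0.05,-0.6],
  [0,-0.05,-0.7],
  [0,-0.05,-0.8],
  [0,-0.05,-0.8],
  [0,-0.05,-0.8],
], fingers=[1,1,1,1,1,1,1], yaw=[0,0,0,0,0,0,0])

```text
clock: 10.5
position: [419.5, 287.5, 210.3]
ee_rot: [0.746, -0.666, -0.001, -0.001]
contact_force: [0.4, 0.2, -8.6]
gripper_width: 28.3
```

The force has reversed to −8.6 N, so the clips are now pulling the cartridge down. Easing the last few mm.

>>> apply_moves([
  [0,0,-0.1],
  [0,0,-0.2],
  [0,0,-0.25],
  [0,0,-0.25],
  [0,0,-0.25],
], fingers=[1,1,1,1,1], yaw=[0,0,0,0,0])

```text
clock: 11.0
position: [419.5, 287.4, 207.9]
ee_rot: [0.746, -0.666, -0.001, -0.001]
contact_force: [1.4, -0.8, -4.9]
gripper_width: 28.1
```

>>> apply_moves([
  [0,0,-0.1],
  [0,0,-0.2],
  [0,0,-0.2],
  [0,0,-0.2],
  [0,0,-0.2],
], fingers=[1,1,1,1,1], yaw=[0,0,0,0,0])

```text
clock: 11.5
position: [419.6, 287.6, 206.5]
ee_rot: [0.746, -0.665, -0.001, -0.002]
contact_force: [-1.3, -1.1, 4.1]
gripper_width: 28.2
```

Force is positive at z = 206.5, which is the expected home height (206.6). A further 1 mm press should confirm firm support.

>>> apply_moves([
  [0,0,-0.1],
  [0,0,-0.15],
  [0,0,-0.15],
], fingers=[1,1,1], yaw=[0,0,0])

```text
clock: 11.8
position: [419.5, 287.7, 206.4]
ee_rot: [0.747, -0.665, -0.001, -0.002]
contact_force: [-4.2, -1.1, 11.5]
gripper_width: 28.2
```

Firm stop at the home height. Releasing and lifting.

>>> apply_moves([
  [0,0,0.1],
  [0,0,0.1],
  [0,0,0.1],
  [0,0,0.1],
  [0,0,0.1],
  [0,0,0.1],
  [0,0,3],
  [0,0,7],
  [0,0,11],
  [0,0,11],
], fingers=[1,0.8,0.5,0.2,0,0,0,0,0,0], yaw=[0,0,0,0,0,0,0,0,0,0])

```text
clock: 12.8
position: [420.8, 288.9, 322.1]
ee_rot: [0.747, -0.665, -0.0, -0.008]
contact_force: [0.2, 1.4, 0.8]
gripper_width: 85.5
```

Run:
```python
from h import *
import pickle
s=read_state();print(s["position"],s["joints"],s["contact_force"])
a=get_image("top");b=get_image("side");pickle.dump((a,b),open("i2.pkl","wb"))
f=lambda im,x,y,w,h,s:cv2.resize(im["color"][y:y+h,x:x+w],None,fx=s,fy=s,interpolation=cv2.INTER_CUBIC)
o=np.zeros((600,800,3),np.uint8);o[:400,:400]=f(a,190,210,100,100,4.);o[:600,405:765]=f(b,300,245,60,100,6.)
cv2.imwrite("pics/g3.png",o)
```

```text
[420.77303631 288.91354352 322.14885709] [ 9.20243515e-01  2.68136414e-01 -3.92892564e-01  5.79661029e-04
 -8.93170359e-01 -8.04149045e-01] [0.21902758 1.38993746 0.77605328]
```

View pics/g3.png

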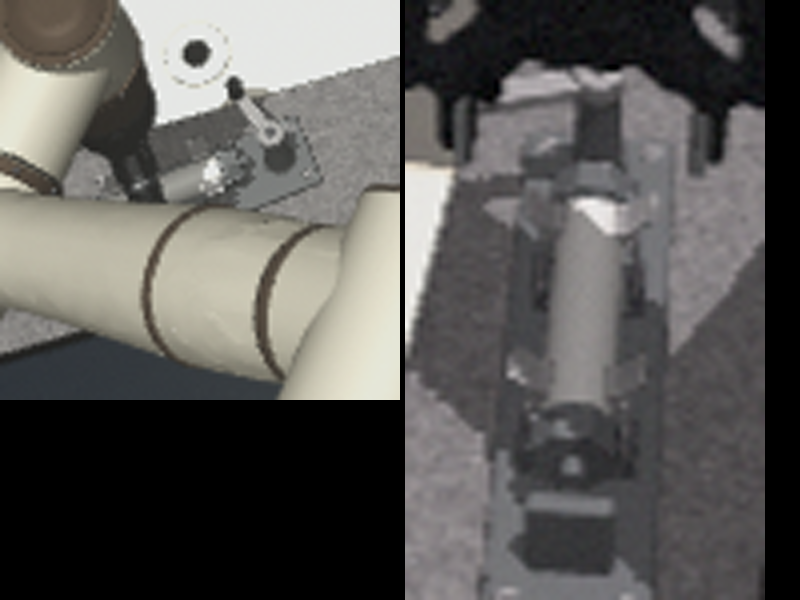

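The cartridge lies in both clips with the jaws symmetric about it (near cap face about (570,465), clear of the end stop). The handle is unmoved. Next, the gripper goes over the post with the jaws tangential.

>>> apply_moves([
  [1,-2,0],
  [2,-3,0],
  [3,-4,0],
  [4,-6,0],
  [5,-8,0],
  [5.5,-8.9,0],
  [5.5,-8.9,0],
  [5.5,-8.9,0],
  [5.5,-8.9,0],
  [5.5,-8.9,0],
], fingers=[0.2,0.4,0.5,0.5,0.5,0.5,0.5,0.5,0.5,0.5], yaw=[-8,-16,-24,-32,-40,-48,-56,-64,-72,-72])

```text
clock: 13.9
position: [474.1, 198.3, 315.5]
ee_rot: [-0.213, 0.977, -0.002, 0.002]
contact_force: [-1.0, -0.6, -0.6]
gripper_width: 42.6
```

Run:
```python
from h import *
import pickle
a,b=pickle.load(open("i2.pkl","rb"))
def S(p):q=proj(b,p);return np.round(((q[0]-300+.5)*6-.5+405,(q[1]-245+.5)*6-.5))
def Tp(p):q=proj(a,p);return np.round(((q[0]-190+.5)*4-.5,(q[1]-210+.5)*4-.5))
c=np.array([419.04,284.73]);t=.1114
W=lambda x,y,z:[c[0]+np.cos(t)*x-np.sin(t)*y,c[1]+np.sin(t)*x+np.cos(t)*y,z]
for z in(48,53):print('face',S(W(0,72,z)),'nipple',S(W(0,80,z)),'far cap top',S(W(0,-64,z+18)),'near cap inner top',S(W(0,56,z+18)))
print('post',Tp([476.3,200.1,99.5]),'hub',Tp(W(0,-106,90)))
s=read_state();print(s["position"],s["gripper_width"],s["joints"])
a=get_image("top");b=get_image("side")
f=lambda im,x,y,w,h,s:cv2.resize(im["color"][y:y+h,x:x+w],None,fx=s,fy=s,interpolation=cv2.INTER_CUBIC)
o=np.zeros((600,800,3),np.uint8);o[:400,:400]=f(a,200,190,80,80,5.);o[:600,405:765]=f(b,300,200,60,100,6.)
cv2.imwrite("pics/g4.png",o)
```

```text
face [575. 463.] nipple [574. 480.] far cap top [595. 174.] near cap inner top [578. 403.]
face [575. 456.] nipple [574. 472.] far cap top [595. 166.] near cap inner top [578. 396.]
post [234.  86.] hub [271. 130.]
[474.10718392 198.25882743 315.50153494] 42.62162007760724 [ 0.7134356   0.28415629 -0.3914387   0.00586272 -0.89417222 -1.85914463]
```

View pics/g4.png

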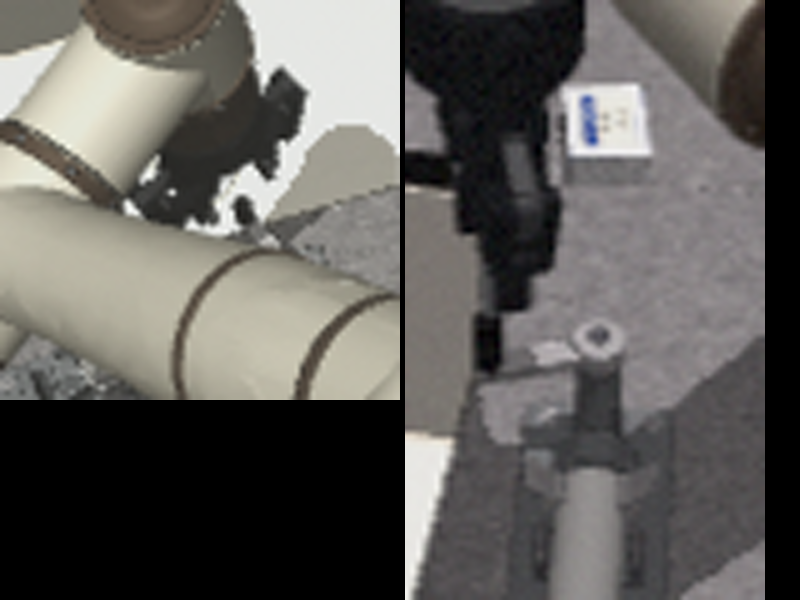

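The side crop matches the cartridge at z = 48 (face predicted at v = 463, seen at about 465). The post is at (487,343), just below and between the half-open fingers. Lowering to straddle it.

>>> apply_moves([
  [0.2,0.2,0],
  [0.2,0.2,-1],
  [0.2,0.2,-2.5],
  [0.2,0.2,-4],
  [0.2,0.2,-5],
  [0.2,0.2,-5.3],
  [0.2,0.2,-5.3],
], fingers=[0.5,0.5,0.5,0.5,0.5,0.5,0.5], yaw=[0,0,0,0,0,0,0])

```text
clock: 14.7
position: [476.2, 200.4, 262.5]
ee_rot: [-0.214, 0.977, -0.002, 0.002]
contact_force: [0.1, -0.0, 0.7]
gripper_width: 43.0
```

Run:
```python
from h import *
s=read_state();print(s["position"],s["gripper_width"],s["contact_force"])
P=np.array([430.83,179.39]);p=s["position"][:2]
for k in range(0,76,8):
    th=np.radians(24.5+k);q=P+50*np.array([np.cos(th),np.sin(th)]);print(k,((q-p)/10).round(2))
```

```text
[476.23623563 200.43706292 262.52025879] 43.0297642818583 [ 0.08363812 -0.0076642   0.6885828 ]
0 [ 0.01 -0.03]
8 [-0.32  0.58]
16 [-0.74  1.14]
24 [-1.23  1.64]
32 [-1.78  2.06]
40 [-2.39  2.41]
48 [-3.04  2.66]
56 [-3.72  2.83]
64 [-4.41  2.89]
72 [-5.11  2.86]
```

>>> apply_moves([
  [0,0,0],
  [0,0,0],
  [-0.32,0.58,0],
  [-0.74,1.14,0],
  [-1.23,1.64,0],
  [-1.78,2.06,0],
  [-2.39,2.41,0],
  [-3.04,2.66,0],
  [-3.72,2.83,0],
  [-3.72,2.83,0],
], fingers=[0.6,0.7,0.7,0.7,0.7,0.7,0.7,0.7,0.7,0.7], yaw=[0,0,8,16,24,32,40,48,56,56])

```text
clock: 15.7
position: [438.7, 228.9, 263.2]
ee_rot: [-0.648, 0.762, -0.001, 0.003]
contact_force: [0.5, 0.7, -0.9]
gripper_width: 26.0
```

>>> apply_moves([
  [-0.4,0.04,0],
  [-0.8,0.02,0],
  [-1.2,0,0],
  [-1.4,-0.03,0],
  [-1.6,-0.05,0],
  [-1.7,-0.06,0],
  [-1.7,-0.06,0],
], fingers=[0.7,0.7,0.7,0.7,0.7,0.7,0.7], yaw=[5,10,15.6,15.6,15.6,15.6,15.6])

```text
clock: 16.4
position: [421.8, 228.4, 263.4]
ee_rot: [0.745, -0.667, 0.0, -0.003]
contact_force: [1.0, 1.4, 1.0]
gripper_width: 25.6
```

>>> apply_moves([
  [-0.1,-0.01,0],
  [-0.2,-0.02,0],
  [-0.3,-0.03,0],
  [-0.3,-0.03,0],
], fingers=[0.7,0.7,0.7,0.7], yaw=[0,0,0,0])

```text
clock: 16.8
position: [419.1, 228.2, 263.5]
ee_rot: [0.745, -0.667, 0.001, -0.004]
contact_force: [3.7, -0.0, -1.2]
gripper_width: 26.0
```

>>> apply_moves([
  [-0.1,-0.01,0],
  [-0.2,-0.02,0],
  [-0.3,-0.03,0],
  [-0.3,-0.03,0],
], fingers=[0.7,0.7,0.7,0.7], yaw=[0,0,0,0])

```text
clock: 17.2
position: [417.8, 228.1, 263.6]
ee_rot: [0.745, -0.667, 0.002, -0.006]
contact_force: [12.7, -3.1, -6.4]
gripper_width: 25.6
```

The force climbed to 12.7 N with the motion stalled, so the handle is at its stop. Centring off the post, then lifting clear and away.

>>> apply_moves([
  [0.4,0,0],
  [0.7,0,0],
  [0.7,0,0],
  [0.7,0,0],
  [0.7,0,1],
  [0.7,0,4],
  [0.7,0,8],
  [0.7,0,12],
  [0.7,0,14],
  [0.7,0,14],
], fingers=[0.7,0.7,0.6,0.5,0.5,0.5,0.5,0.5,0.5,0.5], yaw=[0,0,0,0,0,0,0,0,0,0])

```text
clock: 18.2
position: [424.9, 228.3, 408.1]
ee_rot: [0.745, -0.666, 0.002, -0.01]
contact_force: [0.5, -0.6, -0.2]
gripper_width: 42.6
```

>>> apply_moves([
  [-2,5,0],
  [-4,10,0],
  [-7,15,0],
  [-10,20,0],
  [-12,25,0],
  [-14,30,0],
  [-16,33,0],
  [-16,33,0],
  [-16,33,0],
  [-16,33,0],
], fingers=[0.5,0.5,0.5,0.5,0.5,0.5,0.5,0.5,0.5,0.5], yaw=[0,0,0,0,0,0,0,0,0,0])

```text
clock: 19.2
position: [264.8, 557.7, 407.2]
ee_rot: [0.746, -0.666, 0.003, -0.009]
contact_force: [-0.6, -0.2, 0.1]
gripper_width: 42.5
```

Run:
```python
from h import *
a=get_image("top");b=get_image("side")
f=lambda im,x,y,w,h,s:cv2.resize(im["color"][y:y+h,x:x+w],None,fx=s,fy=s,interpolation=cv2.INTER_CUBIC)
o=np.zeros((600,800,3),np.uint8);o[:455,:360]=f(a,190,200,72,91,5.);o[:600,365:725]=f(b,300,240,60,100,6.)
cv2.imwrite("pics/g5.png",o)
def S(p):q=proj(b,p);return np.round(((q[0]-300+.5)*6-.5+365,(q[1]-240+.5)*6-.5))
def T(p):q=proj(a,p);return np.round(((q[0]-190+.5)*5-.5,(q[1]-200+.5)*5-.5))
c=np.array([419.04,284.73]);t=.1114
W=lambda x,y,z:[c[0]+np.cos(t)*x-np.sin(t)*y,c[1]+np.sin(t)*x+np.cos(t)*y,z]
for an in(90,84,78):
    r=np.radians(an);p=W(50*np.cos(r),-106+50*np.sin(r),99.5);print(an,S(p),T(p))
print(S(W(0,72,48)),T(W(0,-72,48)))
```

```text
90 [554. 167.] [270. 235.]
84 [542. 166.] [268. 229.]
78 [530. 164.] [267. 222.]
[535. 493.] [301. 248.]
```

View pics/g5.png

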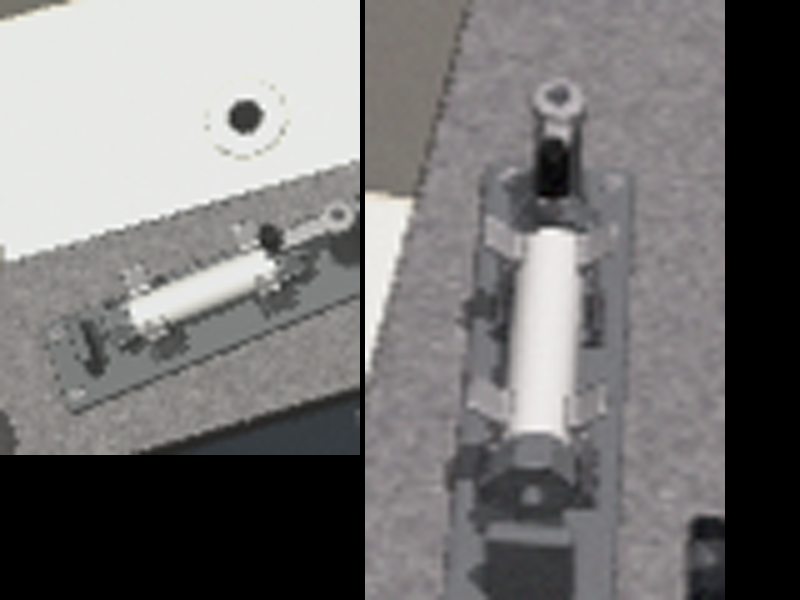

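The post appears at (553,167) in the side view and (270,237) in the top view, which matches 90°. The cartridge is level in both clips, with its cap face at (533,490) as predicted for home, and the arm is clear. Handing in.

```bash
python3 -c "
from bench import *
print(job_done())"
```

```text
the job is handed in; nothing more can be done
None
```

The filter cartridge is snapped home in both clips and the lock handle is turned to its stop over its end. I handed the job in at about 19 s on the robot's clock.

- **Cartridge:** The push into the jaws peaked at about 12 N. The force then turned to a pull as the cartridge snapped in, and it met firm support at the expected home height. I stopped at about 11 N there. In the last pictures the near end is within about half a camera pixel of where a seated cartridge should show.
- **Lock handle:** It started about 18° from zero rather than at zero. I turned it with the fingers around the post until it stalled at about 12.7 N. The post then appeared where a 90° handle should be in both views.
- **Bystanders:** The arm kept well clear of the carton, jar and petri dish, and no unexpected contact force showed. I did not measure them again at the end.

**Disagreements between checks:**
- The first side-view reading of the cartridge was about 15 mm off along its axis. It agreed with the top view once I allowed for seeing the top of the barrel.
- The measured grip width was 28 mm on the 30 mm barrel.
- The small x correction I made before pressing turned out about 1 mm too much, and I eased it back on contact.

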